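# Draw the barrel bolt of the long blade case

### The job

Unbolt the long blade case on the tatami table so that its lid can be opened: lift the bolt's black-knobbed handle up out of its notch, slide the bolt all the way back out of its keeper, and let go. Leave the bolt of the shorter, squarer case as it is.

Things in the scene. Friction and masses are not known exactly. Their poses are not given: they have to be found in the camera images.
- long_case: Long blade case, fixed: grey steel with an aluminium lid, 130 (x) x 340 (y) x 70 mm; origin at the centre of its underside, z up, y along its length. On its lid lies a barrel bolt parallel to its y, axis at x = 30, z = 92 mm. Beside it stands a steel guard plate (x 7 to 13 mm, top z = 108, y -17 to 36) with a 15 mm notch at y = 0 that holds the handle.
- long_case_bolt (a joint): Travel of the long case's bolt, in m: 0 shut (in its keeper), 0.05 fully drawn at its stop. It draws towards the case's +y; friction about 2 N, no spring.
- long_case_lever (a joint): Swing of that bolt's handle about the bolt's axis, in rad: at 0 the arm leans to the case's -x, 15 degrees above level, in the notch; at 1.4, its limit, it stands just past upright. About 1 N at the knob; stays where left. It clears the notch and guard from about 0.7: bring it near upright before sliding. The arm is 9 mm thick, 65 mm from the bolt's axis to the knob's centre.
- long_case_knob (a point): Centre of the black ball knob, 24 mm across, on the long case's bolt handle; it moves with the handle and bolt. Shut, it is at y = 0 of the case, 109 to 119 mm above the table, its underside 26 mm or more above the lid, with room for a finger on either side along y: pinch it there from above; it turns between the fingers as the handle swings.
- short_case_knob (a point): Centre of the like black knob on the like bolt of the other, shorter and squarer case (150 x 190 x 70 mm, same steel). It is to stay shut.

How it is judged:
By the outcome, as a careful person would: the job done as asked, in the order asked, and still so for the second after the job is handed in, with the robot touching nothing.
It also fails if it takes over 35 s, if anything falls off the work surface, if the arm or the gripper's body presses on something with over 40 N, if the wrist force passes 120 N, or if a joint passes its speed limit or range.

### The arm

A 6-joint arm with a two-finger parallel gripper is mounted at the origin on the work surface. World frame = base frame: x ahead of the robot, y to its left, z up, the work surface at z = 0. Lengths are in mm, angles in rad, forces in N, time in s.
With the tool pointing down it reaches from about 275 to 1000 mm from the base axis. Payload 8.4 kg.
Tool frame: the origin (TCP) lies midway between the tips of the shut fingers; the grasp point (between the pads) lies 19 mm behind it; z points along the fingers, y is the line along which they close (so a half turn about z gives the same grasp; the last joint's range is limited). The gripper opens to 85 mm and grips with 20 to 120 N. Pads are 22 mm wide; open, the fingers measure 114 mm over their backs; the gripper's body (76 mm by 85 mm) begins 54 mm behind the grasp point. The pads swing forward as they close: fully open they stand 13 mm farther back than shut.
Start: joints at [-1.15, 0.353, 1.633, -0, 1.155, -0.002], TCP at [256.446, -569.968, 231.281] pointing down, gripper open.
Joint ranges: [-2.63, 2.63], [-0.92, 2.1], [0.06, 2.66], [-1.3, 4.44], [0, 2.69], [-3.02, 3.02]. Speed limits (rad/s): [2.22, 2.22, 2.79, 3.14, 3.14, 3.14].

### API

Orientations are given as [roll, pitch, yaw] about the fixed x, y, z axes, in that order (R = Rz(yaw) Ry(pitch) Rx(roll)).
In Python, from rig import monitor, imaging, r gives the robot as it stands.
- The arm moves only by the tool drive_tool, never from a script. Its argument "plan" is a list of rows, each an object of numbers: "x", "y", "z": the shift along the tool's x, y, z in units of 50 mm (1.0 is 50 mm); "ax", "ay", "az": the turn, a rotation vector about the tool's x, y, z in units of 6 degrees (1.0 is 6 degrees); "hand": the finger opening in mm, from 0 to 85.4. In form: [{"x": .., "y": .., "z": .., "ax": .., "ay": .., "az": .., "hand": ..}, ...]. A call has 1 to 8 rows; each row is the pose to reach, as a shift and turn from the pose commanded when the call began, along the tool's axes at that moment; what a row does not reach only later rows make up. A row lasts 1/10 s, in which the tool goes at most 50 mm and 8.59 degrees, less where a joint would pass 70% of its speed; a pose out of reach is approached as far as the arm can. A call with a gripper value outside its range is refused whole. The fingers move at their own pace and stop on an object; "grip_force" is the grip in N (left out, the last holds). Time passes only in rows, so rows that repeat a pose let the fingers close. It gives the time, the measured TCP pose, the force, the opening and the grip force at its end, in the units of the state.
- monitor.sense(): the state, without advancing time (a new reading comes with each control period).
- imaging.grab_frame(name): name is "scene" or "top" or "wrist"; returns the picture (400x640x3 uint8, red, green, blue); there is no depth.
- imaging.camera_info(name): a dict with "mtx" (3x3 intrinsics, pixels), "R" (3x3) and "t" (3): a world point X has camera coordinates R X + t. Camera axes: x right, y down, z forward; pixel columns grow to the right and rows downward; lengths in mm; the calibration is good to about 2 mm. A picture is of the moment at which its call begins: read the wrist's pose just before it. camera_info takes no time and is no camera call; for the wrist camera it gives the pose at the moment of the call.
- r.sign_off(): hands the job in; it is judged then, once.
The state is a dict: "clock": time; "qpos": joint angles; "qvel": joint speeds; "joint_efforts": joint torques, N m; "eef_pos": TCP position; "tcp_rot": TCP orientation; "contact_force": force on the tool from outside, world axes, zero at the start; "wrist_torque": the same for the moment, N m; "opening": opening from 0.0 (shut) to 1.0 (fully open); "grasp_force": force on a finger pad.
Only numpy, scipy, OpenCV 4.12 (cv2) and the standard library are available. Lean on these libraries where they do the work, as an engineer would, in place of code of your own. Each camera call takes 0.05 s, during which the arm holds its last target. There are 200 camera calls.

## Working session

There is one attempt and no reset: what is moved stays moved. The work goes in short steps, Python scripts to look and compute and a tool call to move; the robot and the scene stay as the last step left them, time stands still between calls to the robot, and variables do not carry over. Pictures are saved under pics/ and viewed, at most 10 in all, crops included, and the job is handed in when it is done.

Besides the shell and the picture viewer there is one more tool, called after "Call:" by a JSON object that holds its "op" and its "data", one argument or row to a line. drive_tool: Moves the arm, as the interface text tells. Its arguments: {"type":"object","properties":{"plan":{"type":"array","items":{"type":"object","properties":{"x":{"type":"number"},"y":{"type":"number"},"z":{"type":"number"},"ax":{"type":"number"},"ay":{"type":"number"},"az":{"type":"number"},"hand":{"type":"number"}}}},"grip_force":{"type":"number"}},"required":["plan"]}

```bash
mkdir -p pics
python3 - <<'E'
from rig import monitor, imaging, r
import cv2
for n in("top","scene"):
    cv2.imwrite(f"pics/{n}0.png",imaging.grab_frame(n)[:,:,::-1])
    c=imaging.camera_info(n);print(n,c)
s=monitor.sense();print(s)
E
```

```text
top {'mtx': array([[434.04274903,   0.        , 325.76274719],
       [  0.        , 434.04274903, 199.13990783],
       [  0.        ,   0.        ,   1.        ]]), 'R': array([[-0.01320581, -0.99988905,  0.00689204],
       [-0.99498669,  0.0124571 , -0.09922859],
       [ 0.09913173, -0.00816788, -0.9950408 ]]), 't': array([-15.9359589 , 587.45928838, 978.91252522])}
scene {'mtx': array([[382.88594108,   0.        , 318.32267419],
       [  0.        , 382.88594108, 196.11603258],
       [  0.        ,   0.        ,   1.        ]]), 'R': array([[-0.01586433,  0.99975965,  0.01513192],
       [ 0.56736868,  0.02146244, -0.82318415],
       [-0.82331106, -0.00447389, -0.56757279]]), 't': array([  24.37034975, -232.50138818, 1224.87048749])}
{'clock': 0.1, 'qpos': array([-1.15040852e+00,  3.53563400e-01,  1.63409343e+00,  1.48059997e-06,
        1.15521729e+00, -2.41245080e-03]), 'qvel': array([-0.00082584, -0.00344779, -0.00301153,  0.00136467, -0.00038076,
       -0.00105286]), 'joint_efforts': array([ 9.88297325e-04, -6.06358838e+01, -3.42818463e+01,  1.24966652e-05,
        3.82491868e-03, -6.62499133e-06]), 'eef_pos': array([ 256.25600319, -569.55463628,  230.63203182]), 'tcp_rot': array([-3.14031119e+00, -4.44527702e-06,  4.22799654e-01]), 'contact_force': array([-0.63557058, -0.62378906,  0.41703667]), 'wrist_torque': array([-0.0040846 ,  0.01462412, -0.00755057]), 'grasp_force': 0.0, 'opening': 0.9966699239907866}
```

View pics/top0.png

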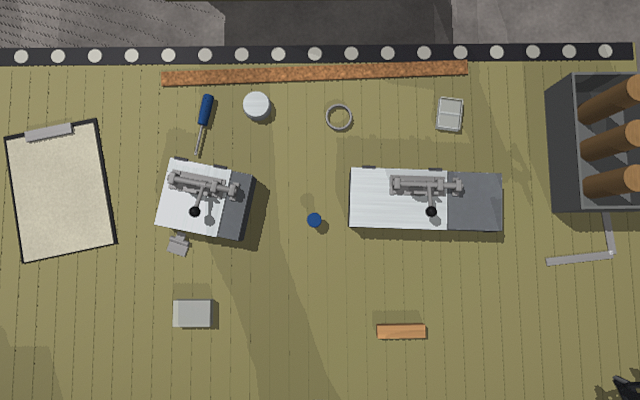

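View pics/scene0.png

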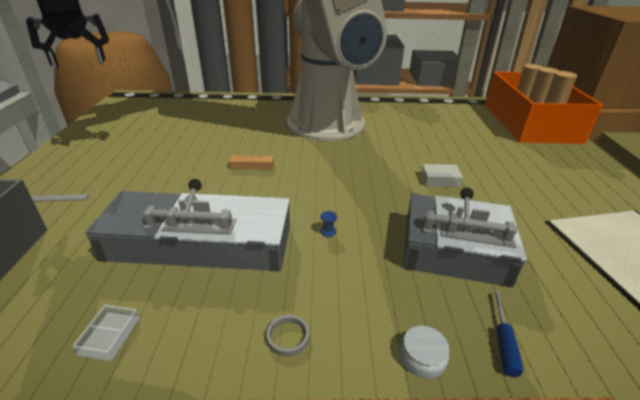

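Run:
```python
import cv2
a=cv2.imread("pics/top0.png")[155:245,340:510]
cv2.imwrite("pics/c1.png",cv2.resize(a,None,fx=4.6,fy=4.6,interpolation=cv2.INTER_CUBIC))
```

```text
(no output)
```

View pics/c1.png

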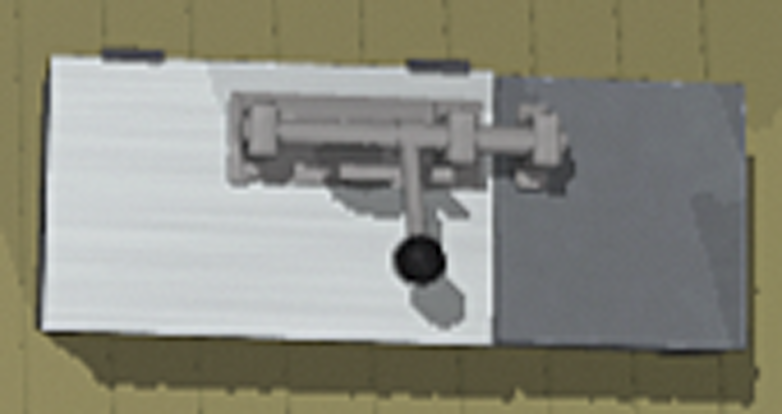

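```bash
cat > h.py <<'E'
import numpy as np
def ray(c,u,v):
    d=c["R"].T@np.linalg.inv(c["mtx"])@np.array([u,v,1.]); return -c["R"].T@c["t"],d
def atz(c,u,v,z):
    o,d=ray(c,u,v); return o+d*(z-o[2])/d[2]
def proj(c,X):
    p=c["mtx"]@(c["R"]@np.array(X,float)+c["t"]); return p[:2]/p[2]
E
python3 - <<'E'
from h import *
from rig import imaging
c=imaging.camera_info("top");s=imaging.camera_info("scene")
f=lambda u,v,z:atz(c,(u+.5)/4.6-.5+340,(v+.5)/4.6-.5+155,z)
P=[f(50,57,70),f(745,83,70),f(745,348,70),f(42,330,70)]
for p in P:print(p.round(1))
C=np.mean(P,0);print(C.round(1))
e=(P[0]-P[1]+P[3]-P[2]);yaw=np.arctan2(-e[0],e[1]);print("yaw",yaw,np.linalg.norm(e)/2)
R=np.array([[np.cos(yaw),-np.sin(yaw)],[np.sin(yaw),np.cos(yaw)]])
for z in(109,114,119):
    k=f(419,260,z);print(z,k.round(1),(R.T@(k-C)[:2]).round(1),proj(s,k).round(1))
for q in((30-62.8,0,109),(30,0,92),(30-10,50,157)):
    print(C[:2]+R@np.array(q[:2]),q[2])
E
```

```text
[655.  -79.6  70. ]
[ 638.  -419.2   70. ]
[ 508.9 -412.3   70. ]
[521.9 -73.3  70. ]
[ 581.  -246.1   70. ]
yaw -0.044187845193145926 339.64747578771664
109 [ 550.7 -246.6  109. ] [-30.2  -1.8] [194.8 188. ]
114 [ 550.4 -245.4  114. ] [-30.6  -0.6] [195.1 185.7]
119 [ 550.  -244.1  119. ] [-31.    0.6] [195.4 183.3]
[ 548.19507591 -244.64867092] 109
[ 610.93377532 -247.42276462] 92
[ 603.15220989 -197.02983616] 157
```

Call:
{"op": "drive_tool", "data": {
  "plan": [
    {"x": 1,"y": -0.44,"z": 0.13,"az": 1.1,"hand": 55},
    {"x": 2,"y": -0.88,"z": 0.26,"az": 2.2,"hand": 55},
    {"x": 3,"y": -1.32,"z": 0.38,"az": 3.3,"hand": 55},
    {"x": 4,"y": -1.76,"z": 0.5,"az": 4.46,"hand": 55},
    {"x": 5,"y": -2.2,"z": 0.64,"az": 4.46,"hand": 55},
    {"x": 6,"y": -2.64,"z": 0.76,"az": 4.46,"hand": 55},
    {"x": 7,"y": -3.08,"z": 0.9,"az": 4.46,"hand": 55},
    {"x": 8.03,"y": -3.52,"z": 1.02,"az": 4.46,"hand": 55}
  ]
}}

```text
invalid input
```

Call:
{"op": "drive_tool", "data": {
  "plan": [
    {"x": 0.95,"y": -0.42,"z": 0.12,"ax": 0,"ay": 0,"az": 1.0,"hand": 55},
    {"x": 1.9,"y": -0.84,"z": 0.24,"ax": 0,"ay": 0,"az": 2.0,"hand": 55},
    {"x": 2.85,"y": -1.26,"z": 0.36,"ax": 0,"ay": 0,"az": 3.0,"hand": 55},
    {"x": 3.8,"y": -1.68,"z": 0.48,"ax": 0,"ay": 0,"az": 4.0,"hand": 55},
    {"x": 4.75,"y": -2.1,"z": 0.6,"ax": 0,"ay": 0,"az": 4.46,"hand": 55},
    {"x": 5.7,"y": -2.52,"z": 0.74,"ax": 0,"ay": 0,"az": 4.46,"hand": 55},
    {"x": 6.7,"y": -2.94,"z": 0.88,"ax": 0,"ay": 0,"az": 4.46,"hand": 55},
    {"x": 8.03,"y": -3.52,"z": 1.02,"ax": 0,"ay": 0,"az": 4.46,"hand": 55}
  ]
}}

```text
clock: 0.9
eef_pos: [523.5, -273.3, 184.0]
tcp_rot: [-3.141, 0.001, -0.044]
contact_force: [0.6, -0.3, 0.2]
opening: 0.643
grasp_force: 0.0
```

Call:
{"op": "drive_tool", "data": {
  "plan": [
    {"x": 0.5,"y": -0.58,"z": 0.2,"ax": 0,"ay": 0,"az": 0,"hand": 55},
    {"x": 0.5,"y": -0.58,"z": 0.2,"ax": 0,"ay": 0,"az": 0,"hand": 55},
    {"x": 0.5,"y": -0.58,"z": 0.2,"ax": 0,"ay": 0,"az": 0,"hand": 55}
  ]
}}

```text
clock: 1.2
eef_pos: [548.9, -246.4, 173.9]
tcp_rot: [-3.141, 0.001, -0.042]
contact_force: [-0.8, 0.1, 0.5]
opening: 0.641
grasp_force: 0.0
```

Run:
```python
from h import *
from rig import monitor, imaging
import cv2
c=imaging.camera_info("wrist");a=imaging.grab_frame("wrist");cv2.imwrite("pics/w1.png",a[:,:,::-1])
s=monitor.sense();print(s["eef_pos"],s["tcp_rot"])
np.savez("w1.npz",**c)
print(proj(c,[550.3,-245,115]),c)
```

```text
[ 548.49433764 -247.29075116  174.20413582] [-3.14159051e+00  1.02843982e-03 -4.34792567e-02]
[320.92204195 213.45477963] {'mtx': array([[311.13395325,   0.        , 322.23526805],
       [  0.        , 311.13395325, 198.41619954],
       [  0.        ,   0.        ,   1.        ]]), 'R': array([[-4.14878106e-02, -9.99138939e-01,  3.76714967e-04],
       [-9.64955625e-01,  4.01661718e-02,  2.59320883e-01],
       [-2.59112723e-01,  1.03951425e-02, -9.65791146e-01]]), 't': array([-222.89428981,  521.25641429,  467.69683149])}
```

View pics/w1.png

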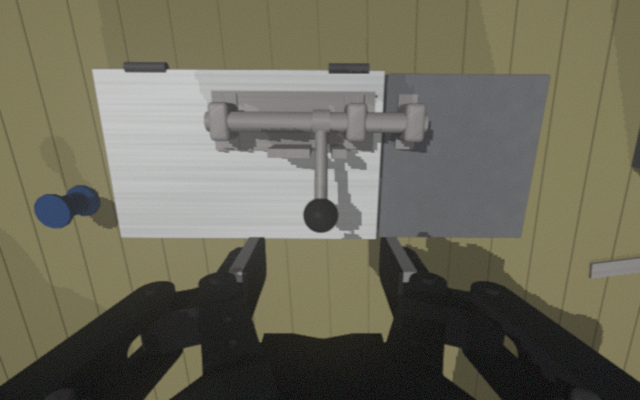

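Call:
{"op": "drive_tool", "data": {
  "plan": [
    {"x": 0.02,"y": -0.03,"z": 0.6,"ax": 0,"ay": 0,"az": 0,"hand": 55},
    {"x": 0.02,"y": -0.03,"z": 1.1,"ax": 0,"ay": 0,"az": 0,"hand": 55},
    {"x": 0.02,"y": -0.03,"z": 1.54,"ax": 0,"ay": 0,"az": 0,"hand": 55},
    {"x": 0.02,"y": -0.03,"z": 1.54,"ax": 0,"ay": 0,"az": 0,"hand": 55},
    {"x": 0.02,"y": -0.03,"z": 1.54,"ax": 0,"ay": 0,"az": 0,"hand": 55}
  ]
}}

```text
clock: 1.75
eef_pos: [549.4, -246.8, 98.0]
tcp_rot: [-3.142, 0.0, -0.046]
contact_force: [-0.1, -0.6, 0.4]
opening: 0.645
grasp_force: 0.0
```

Call:
{"op": "drive_tool", "data": {
  "plan": [
    {"x": 0,"y": 0,"z": 0,"ax": 0,"ay": 0,"az": 0,"hand": 15},
    {"x": 0,"y": 0,"z": 0,"ax": 0,"ay": 0,"az": 0,"hand": 15},
    {"x": 0,"y": 0,"z": 0,"ax": 0,"ay": 0,"az": 0,"hand": 15},
    {"x": 0,"y": 0,"z": 0,"ax": 0,"ay": 0,"az": 0,"hand": 15},
    {"x": 0,"y": 0,"z": 0,"ax": 0,"ay": 0,"az": 0,"hand": 15}
  ],
  "grip_force": 25
}}

```text
clock: 2.25
eef_pos: [550.1, -245.4, 97.9]
tcp_rot: [-3.141, -0.0, -0.044]
contact_force: [-0.1, 4.4, 1.0]
opening: 0.258
grasp_force: 24.4
```

Call:
{"op": "drive_tool", "data": {
  "plan": [
    {"x": 0.07,"y": 0,"z": -0.156,"ax": 0,"ay": 0,"az": 0,"hand": 15},
    {"x": 0.157,"y": 0,"z": -0.3,"ax": 0,"ay": 0,"az": 0,"hand": 15},
    {"x": 0.264,"y": 0,"z": -0.434,"ax": 0,"ay": 0,"az": 0,"hand": 15},
    {"x": 0.386,"y": 0,"z": -0.55,"ax": 0,"ay": 0,"az": 0,"hand": 15},
    {"x": 0.386,"y": 0,"z": -0.55,"ax": 0,"ay": 0,"az": 0,"hand": 15},
    {"x": 0.386,"y": 0,"z": -0.55,"ax": 0,"ay": 0,"az": 0,"hand": 15}
  ]
}}

```text
clock: 2.85
eef_pos: [570.0, -246.5, 125.9]
tcp_rot: [-3.142, -0.001, -0.044]
contact_force: [-2.3, 5.4, 0.9]
opening: 0.26
grasp_force: 24.9
```

Run:
```python
from h import *
from rig import monitor, imaging
import cv2
a=imaging.grab_frame("wrist");b=imaging.grab_frame("scene")
a=cv2.resize(a[40:340,120:520],(400,300));b=cv2.resize(b[110:290,80:320],(400,300),interpolation=cv2.INTER_CUBIC)
cv2.imwrite("pics/w2.png",np.hstack([a,b])[:,:,::-1])
s=monitor.sense();print(s["eef_pos"],s["tcp_rot"],s["contact_force"],s["opening"])
```

```text
[ 569.91621977 -246.49175203  125.82964327] [-3.14149593e+00 -5.21521044e-04 -4.40530027e-02] [-1.41488224  6.00337321  1.30677044] 0.2605373721782447
```

View pics/w2.png

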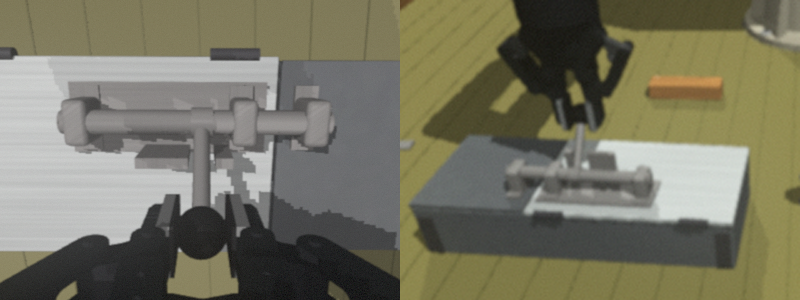

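Call:
{"op": "drive_tool", "data": {
  "plan": [
    {"x": 0.138,"y": -0.02,"z": -0.1,"ax": 0,"ay": 0,"az": 0,"hand": 15},
    {"x": 0.286,"y": -0.02,"z": -0.18,"ax": 0,"ay": 0,"az": 0,"hand": 15},
    {"x": 0.444,"y": -0.02,"z": -0.244,"ax": 0,"ay": 0,"az": 0,"hand": 15},
    {"x": 0.61,"y": -0.02,"z": -0.284,"ax": 0,"ay": 0,"az": 0,"hand": 15},
    {"x": 0.768,"y": -0.02,"z": -0.302,"ax": 0,"ay": 0,"az": 0,"hand": 15},
    {"x": 0.768,"y": -0.02,"z": -0.302,"ax": 0,"ay": 0,"az": 0,"hand": 15},
    {"x": 0.768,"y": -0.02,"z": -0.302,"ax": 0,"ay": 0,"az": 0,"hand": 15}
  ]
}}

```text
clock: 3.65
eef_pos: [608.6, -247.7, 140.6]
tcp_rot: [3.141, -0.002, -0.044]
contact_force: [-0.7, 0.6, 4.6]
opening: 0.258
grasp_force: 25.0
```

Call:
{"op": "drive_tool", "data": {
  "plan": [
    {"x": 0,"y": -0.2,"z": 0,"ax": 0,"ay": 0,"az": 0,"hand": 15},
    {"x": 0,"y": -0.4,"z": 0,"ax": 0,"ay": 0,"az": 0,"hand": 15},
    {"x": 0,"y": -0.6,"z": 0,"ax": 0,"ay": 0,"az": 0,"hand": 15},
    {"x": 0,"y": -0.8,"z": 0,"ax": 0,"ay": 0,"az": 0,"hand": 15},
    {"x": 0,"y": -0.95,"z": 0,"ax": 0,"ay": 0,"az": 0,"hand": 15},
    {"x": 0,"y": -1.02,"z": 0,"ax": 0,"ay": 0,"az": 0,"hand": 15},
    {"x": 0,"y": -1.02,"z": 0,"ax": 0,"ay": 0,"az": 0,"hand": 15}
  ]
}}

```text
clock: 4.35
eef_pos: [610.0, -196.8, 140.4]
tcp_rot: [3.139, -0.0, -0.043]
contact_force: [-0.6, -7.3, 3.6]
opening: 0.261
grasp_force: 25.2
```

Call:
{"op": "drive_tool", "data": {
  "plan": [
    {"x": 0,"y": -0.03,"z": 0,"ax": 0,"ay": 0,"az": 0,"hand": 15},
    {"x": 0,"y": -0.06,"z": 0,"ax": 0,"ay": 0,"az": 0,"hand": 15},
    {"x": 0,"y": -0.06,"z": 0,"ax": 0,"ay": 0,"az": 0,"hand": 15}
  ]
}}

```text
clock: 4.65
eef_pos: [610.1, -195.9, 140.5]
tcp_rot: [3.136, -0.001, -0.043]
contact_force: [-0.6, -16.8, 3.1]
opening: 0.259
grasp_force: 25.5
```

Call:
{"op": "drive_tool", "data": {
  "plan": [
    {"x": 0,"y": 0.06,"z": 0,"ax": 0,"ay": 0,"az": 0,"hand": 15},
    {"x": 0,"y": 0.06,"z": 0,"ax": 0,"ay": 0,"az": 0,"hand": 50},
    {"x": 0,"y": 0.06,"z": 0,"ax": 0,"ay": 0,"az": 0,"hand": 50},
    {"x": 0,"y": 0.06,"z": 0,"ax": 0,"ay": 0,"az": 0,"hand": 50},
    {"x": 0,"y": 0.06,"z": 0,"ax": 0,"ay": 0,"az": 0,"hand": 50}
  ]
}}

```text
clock: 5.15
eef_pos: [609.8, -195.8, 139.8]
tcp_rot: [-3.141, 0.001, -0.044]
contact_force: [-0.7, -1.1, -0.1]
opening: 0.583
grasp_force: 0.0
```

Call:
{"op": "drive_tool", "data": {
  "plan": [
    {"x": 0,"y": 0,"z": -0.4,"ax": 0,"ay": 0,"az": 0,"hand": 50},
    {"x": 0,"y": 0,"z": -0.8,"ax": 0,"ay": 0,"az": 0,"hand": 50},
    {"x": 0,"y": 0,"z": -1.4,"ax": 0,"ay": 0,"az": 0,"hand": 50},
    {"x": -0.8,"y": 0,"z": -2,"ax": 0,"ay": 0,"az": 0,"hand": 50},
    {"x": -1.6,"y": 0,"z": -2,"ax": 0,"ay": 0,"az": 0,"hand": 50},
    {"x": -2,"y": 0,"z": -2,"ax": 0,"ay": 0,"az": 0,"hand": 50},
    {"x": -2,"y": 0,"z": -2,"ax": 0,"ay": 0,"az": 0,"hand": 50}
  ]
}}

```text
clock: 5.85
eef_pos: [507.7, -191.5, 240.5]
tcp_rot: [-3.141, 0.001, -0.045]
contact_force: [0.3, 0.7, 0.2]
opening: 0.583
grasp_force: 0.0
```

Run:
```python
from h import *
from rig import monitor, imaging
import cv2
a=imaging.grab_frame("wrist");b=imaging.grab_frame("scene")
a=cv2.resize(a[0:300,120:520],(400,300));b=cv2.resize(b[110:290,80:320],(400,300),interpolation=cv2.INTER_CUBIC)
cv2.imwrite("pics/w3.png",np.hstack([a,b])[:,:,::-1])
s=monitor.sense();print(s["eef_pos"],s["contact_force"],s["opening"])
```

```text
[ 510.50184796 -191.99191556  240.52286386] [-0.41231908 -0.01663666  0.49925467] 0.5894116016124421
```

View pics/w3.png

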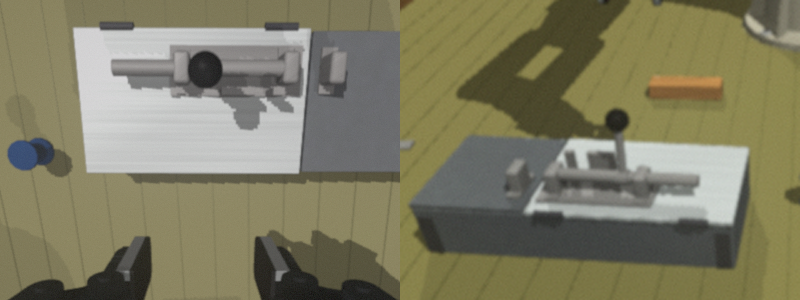

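The picture shows the bolt clear of its keeper (empty at about 330,70) with the handle upright and the gripper free, so I'm handing in.

```bash
python3 -c "
from rig import r
print(r.sign_off())"
```

```text
the job is handed in; nothing more can be done
None
```

The long case is unbolted: I lifted the handle upright, slid the bolt back to its stop (about 50 mm, clear of the keeper) and let go. The short case's bolt was not touched, and I handed the job in at about 6 s of the 35 s allowed.

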